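Raise the keeper bar and slide the tin into the rack

ROBOT

A 7-joint arm with a two-finger parallel gripper is mounted at the origin on the work surface. World frame = base frame: x ahead of the robot, y to its left, z up, the work surface at z = 0. Lengths are in m, angles in rad, forces in N, time in s.
With the tool pointing down it reaches from about 0.425 to 0.95 m from the base axis. Payload 4.7 kg.
Tool frame: the origin (TCP) lies at the very end of the fingers, on their centre line; the grasp point (between the pads) lies 19 mm behind it; z points along the fingers, y is the line along which they close (so a half turn about z gives the same grasp; the last joint's range is limited). The gripper opens to 87 mm and grips with 3 to 60 N. Pads are 19 mm wide; open, the fingers measure 117 mm over their backs; the gripper's body (75 mm by 190 mm) begins 51 mm behind the grasp point.
Start: joints at [1.188, 0.469, -0.049, 1.532, 0.024, 1.141, -0.082], TCP at [0.234, -0.633, 0.223] pointing down, gripper open.
Joint ranges: [-2.59, 2.59], [-0.33, 1.99], [-1.39, 1.29], [0.1, 2.45], [-1.04, 4.18], [0.21, 1.99], [-2.66, 2.66]. Speed limits (rad/s): [2.57, 2.57, 3.14, 3.14, 3.14, 3.14, 3.14].

INTERFACE

Orientations are given as a unit quaternion [x, y, z, w].
In Python, from plant import sensors, grab_frame, workorder gives the robot as it stands.
- The arm moves only by the tool send_rows, never from a script. Its argument "deltas" is a list of rows, each a list of 5 numbers: the gripper's target within -1 to 1 (shut at 1, half-way at 0, fully open at -1), then the shift along the world's x, y, z in units of 500 mm (1.0 is 500 mm), then the turn about the world's z in units of 30 degrees (1.0 is 30 degrees). In form: [[gripper, tx, ty, tz, twist], ...]. A call has 1 to 5 rows; each row is the pose to reach, as a shift and turn from the pose commanded when the call began; what a row does not reach only later rows make up. A row lasts 1/8 s, in which the tool goes at most 62.5 mm and 10.7 degrees, less where a joint would pass 70% of its speed; a pose out of reach is approached as far as the arm can. A call with a number of a shift or a turn outside -1 to 1 is refused whole. A call with a gripper value outside its range is refused whole. The fingers move at their own pace and stop on an object; the grip force is fixed at half the most. Time passes only in rows, so rows that repeat a pose let the fingers close. It gives the time, the measured TCP pose, the force, the opening and the grip force at its end, in the units of the state.
- sensors.observe(): the state, without advancing time (a new reading comes with each control period).
- grab_frame(name): name is "scene" or "top" or "wrist"; returns a dict with "color" (420x560x3 uint8, red, green, blue), "K" (3x3 intrinsics, pixels), "eye" and "orientation" of the camera in the world. Camera axes: x right, y down, z forward; pixel columns grow to the right and rows downward; lengths in m; the calibration is good to about 2 mm. A picture is of the moment at which its call begins. There is no depth.
- workorder.job_done(): hands the job in; it is judged then, once.
The state is a dict: "t": time; "joints": joint angles; "joint_velocities": joint speeds; "effort": joint torques, N m; "ee_pos": TCP position; "eef_rot": TCP orientation; "contact_force": force on the tool from outside, world axes, zero at the start; "wrist_torque": the same for the moment, N m; "grip_width": finger opening in m; "grasp_force": force on a finger pad.
Only numpy, scipy, OpenCV 4.12 (cv2) and the standard library are available. Lean on these libraries where they do the work, as an engineer would, in place of code of your own. Each camera call takes 0.05 s, during which the arm holds its last target. There are 200 camera calls.

TASK

Push the counterweighted steel keeper bar of the green storage rack up past its balance point so that it stays raised by itself, then push the square metal tin standing in front of the rack along the worktop into the bay, until the whole tin is behind the line where the bar lay. Nothing needs grasping: work by pushing with the fingers, do not lift or tip the tin, and leave the crockery and everything else standing about where it is.

Things in the scene. Friction and masses are not known exactly. Their poses are not given: they have to be found in the camera images.
- rack: Low dark green wooden rack, fixed. Origin on the worktop straight below the lowered bar; x points level into the bay (away from the robot), y left along the lowered bar, z up. Pivot post 107 mm high at x = 20 to 40, y = -180 to -150 mm; rest post under the bar, 87 mm high, at x = -12 to 12, y = 63 to 81 mm.
- bay (a point): Middle of the bay's floor, at x = 85, y = -27.5 mm of the rack. The bay is open to the front and the top. Its side boards (40 mm high, from x = 25 to 145 mm of the rack) have inner faces at y = -105 and +50 mm; its back board (60 mm high) has its front face at x = 145 mm.
- bar_pivot (a point): The bar's pivot, at x = 0, y = -165 mm of the rack, 95 mm above the worktop; its axis is the rack's x axis. Behind the pivot, on the bar's tail, sits the counterweight: a steel disc of 54 mm diameter, 33 mm thick, with the bar lowered 50 mm to the right of the pivot and 40 mm above it.
- bar_end (a point): Centre of the bar's free end, 345 mm from the pivot. The bar is a square steel tube of 16 x 16 mm; lowered, it lies level on the rest post along the rack's y axis, its underside 87 mm above the worktop, and its last 99 mm (y = 81 to 180 mm of the rack) stick out free beyond the rest post.
- bar (a joint): Angle of the bar, rad: 0 lowered and level; it grows as the free end swings up and over towards the pivot side. About 1 N upwards near the free end starts it; it balances at about 0.8 rad: below that it falls back, beyond that it swings on by itself to its stop at 1.8 and stays there.
- tin: Square metal tin with a flat lid, 90 mm deep (its x axis) x 100 mm wide (y) x 104 mm high, 0.3 to 0.65 kg, standing loose on the worktop in front of the bay, a little turned. Origin at the centre of its underside; its x axis points roughly into the bay. It is taller than the lowered bar, which blocks its way.
- tin_corner_l (a point): Lower corner of the tin on the robot's side, left (tin frame x = -45, y = 50 mm).
- tin_corner_r (a point): Lower corner of the tin on the robot's side, right (tin frame x = -45, y = -50 mm).
- jar: Glass jar, 66 mm diameter, 100 mm high, standing behind the bar on the left of the rack. Leave alone. Origin under its centre.
- mug: White mug, 76 mm diameter, 85 mm high, to the right in front of the rack's pivot post. Leave alone. Origin under its centre.
- can: Food can, 66 mm diameter, 110 mm high, right of the rack. Leave alone. Origin under its centre.
- bowl: Blue bowl, 120 mm diameter, 50 mm high, on the right, near the robot. Leave alone. Origin under its centre.
- bottle: Green glass bottle, 68 mm diameter, 200 mm high, to the left of the rack. Leave alone. Origin under its centre.
- iron: Old flat iron, 160 x 85 mm, 124 mm high, on the left. Leave alone. Origin under its centre.
- brush: Hand brush lying on the left near the robot. Leave alone. Origin under its middle.
There are look-alikes about, which are no part of the job. Leave any pink look-alike of the tin alone.

How it is judged:
On the way, in this order (a step that is already met when the one before it is completed fails the run):
1. the bar is raised past its balance point, over 1.5 rad, with the tin still in front of its line (value of joint bar above 1.5 rad and x of tin in the frame of rack below -0.03 m), for 0.3 s.
2. the whole tin is in the bay behind the bar's line (x of each of tin_corner_l, tin_corner_r in the frame of rack above 0.008 m and y of tin in the frame of rack between -0.085 and 0.03 m), for 0.2 s.
At the end, for the whole second after the job is handed in: The bar stays raised by itself (over 1.5 rad, at rest), and the tin stands upright (within 0.08 rad) and at rest on the worktop in the bay, both its robot-side corners at least 8 mm behind the bar's centre line and its centre at y = -85 to 30 mm of the rack (all of step 2 and value of joint bar above 1.5 rad and velocity of joint bar between -0.05 and 0.05 rad/s and height (world z) of tin below 0.006 m and angle between tin's own z axis and vertical below 0.08 rad and linear speed of tin below 0.01 m/s); the robot touches nothing.
It fails at once if the tin is lifted (over 12 mm) (height (world z) of tin above 0.012 m).
It fails at once if the tin is tipped (over 0.3 rad) (angle between tin's own z axis and vertical above 0.3 rad).
It fails at once if anything else on the worktop is moved (over 30 mm) (distance of any of jar, mug, can, bowl, bottle, iron, brush from where it was at the start of the episode above 0.03 m).
It fails at once if anything else on the worktop is tipped over (angle between any of jar, mug, can, bowl, bottle, iron, brush's own z axis and vertical above 0.4 rad).
It also fails if it takes over 64 s, if anything falls off the work surface, if the arm or the gripper's body presses on something with over 40 N, if the wrist force passes 120 N, or if a joint passes its speed limit or range.

## Working session

There is one attempt and no reset: what is moved stays moved. The work goes in short steps, Python scripts to look and compute and a tool call to move; the robot and the scene stay as the last step left them, time stands still between calls to the robot, and variables do not carry over. Pictures are saved under pics/ and viewed, at most 10 in all, crops included, and the job is handed in when it is done.

Besides the shell and the picture viewer there is one more tool, called after "Request:" as name([rows], argument=value, ...), one row to a line, values as JSON. send_rows: Moves the arm, as the interface text tells. Its arguments: {"type":"object","properties":{"deltas":{"type":"array","items":{"type":"array","items":{"type":"number","minimum":-1,"maximum":1}}}},"required":["deltas"]}

```bash
mkdir -p pics
cat > h.py <<'E'
import numpy as np, cv2, json
from scipy.spatial.transform import Rotation as R
from plant import sensors, grab_frame, workorder
def snap(name,fn):
    f=grab_frame(name); cv2.imwrite('pics/'+fn+'.png',f['color'][:,:,::-1])
    np.savez('pics/'+fn+'.npz',K=f['K'],eye=f['eye'],q=f['orientation']); return f
def rot(q):
    q=np.array(q); return q if q.shape==(3,3) else R.from_quat(q).as_matrix()
def world(fn,u,v,z):
    d=np.load('pics/'+fn+'.npz'); r=rot(d['q'])@np.linalg.inv(d['K'])@[u,v,1]; return d['eye']+r*(z-d['eye'][2])/r[2]
def pix(fn,p):
    d=np.load('pics/'+fn+'.npz'); c=d['K']@rot(d['q']).T@(np.array(p)-d['eye']); return c[:2]/c[2]
E
python3 - <<'E'
from h import *
for n in ('scene','top'):
    f=snap(n,n+'1'); print(n,f['eye'],f['orientation'],f['K'][0])
print(sensors.observe())
E
```

```text
scene [1.15370458 0.82905782 0.87863685] [ 0.27726911  0.85633538 -0.41327393 -0.13789928] [398.77316739   0.         277.21678141]
top [0.33407963 0.0402164  1.42817719] [-0.69358087  0.71418585 -0.06221397  0.0708066 ] [492.46870291   0.         276.40527809]
{'t': 0.1, 'joints': array([ 1.18810466,  0.46939467, -0.0486077 ,  1.53355623,  0.02410373,
        1.1409874 , -0.08227918]), 'joint_velocities': array([ 0.00045519, -0.00054206,  0.00145979, -0.00289513, -0.00092643,
       -0.00057949,  0.00024345]), 'effort': array([ 3.41628856e-04, -5.09167635e+01, -8.13073944e-02, -2.36828703e+01,
       -6.15481474e-02,  3.44575290e-02,  5.76202160e-05]), 'ee_pos': array([ 0.23369507, -0.63269184,  0.22158929]), 'eef_rot': array([ 9.84388820e-01,  1.76005332e-01, -1.83069008e-04, -8.60710700e-04]), 'contact_force': array([-0.2572894 , -0.64763548,  0.19038291]), 'wrist_torque': array([-0.03032488,  0.01917912,  0.00168334]), 'grasp_force': 0.0, 'grip_width': 0.08698311229623681}
```

View pics/scene1.png

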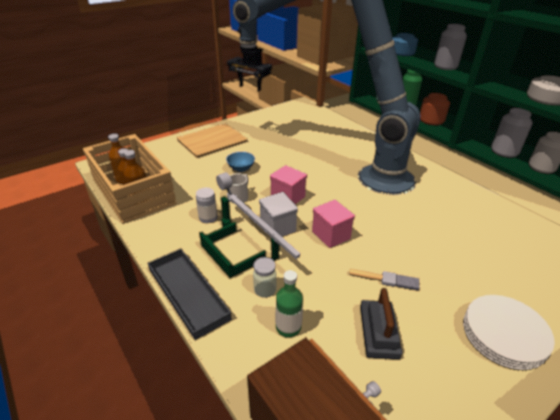

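View pics/top1.png

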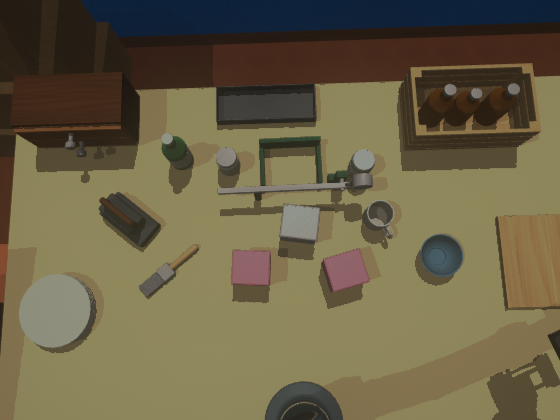

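The scene view shows the rack, its bar, the grey tin and two pink look-alikes. In the top view, the bar runs from its free end at about (219,191) to the pivot at about (345,185). The grey tin is at about (300,223) and the pink boxes are at (251,268) and (345,270). I'll enlarge that area.

Run:
```python
from h import *
im=cv2.imread('pics/top1.png')[125:305,190:420]
im=cv2.resize(im,None,fx=3.4,fy=3.3,interpolation=cv2.INTER_CUBIC)
im=np.clip(im.astype(float)*1.5,0,255).astype('uint8')
for u in range(200,420,20):
    cv2.putText(im,str(u),(int((u-190)*3.4),10),0,.4,(0,0,255),1); cv2.line(im,(int((u-190)*3.4),12),(int((u-190)*3.4),20),(0,0,255),1)
for v in range(140,305,20):
    cv2.putText(im,str(v),(0,int((v-125)*3.3)),0,.4,(0,0,255),1)
cv2.imwrite('pics/top1c.png',im)
print(world('top1',219,191,.095),world('top1',345,185,.095),world('top1',300,223,.104))
```

```text
[0.63192506 0.21111954 0.095     ] [ 0.6380595  -0.13866066  0.095     ] [ 0.53407648 -0.00982317  0.104     ]
```

View pics/top1c.png

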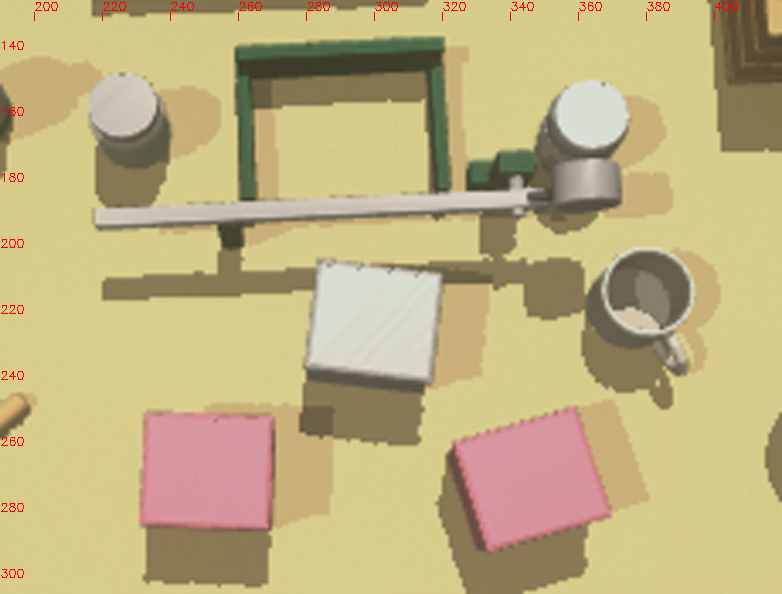

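```bash
cat >> h.py <<'E'
def cr(cx,cy): return np.array([190+cx/3.4,125+cy/3.3])
def T(p,q): # p=(x,y,yaw), q local (x,y,z)
    c,s=np.cos(p[2]),np.sin(p[2]); return np.array([p[0]+c*q[0]-s*q[1],p[1]+s*q[0]+c*q[1],q[2]])
E
python3 - <<'E'
from h import *
from scipy.optimize import least_squares
def fit(x0,L,C,fn='top1'):
    f=lambda p:np.concatenate([pix(fn,T(p,l))-cr(*c) for l,c in zip(L,C)])
    r=least_squares(f,x0); return r.x,r.fun.reshape(-1,2).round(1).tolist()
rk,e=fit([.635,.03,0],[(0,.18,.103),(0,-.165,.103),(.008,.18,.103),(-.008,.18,.103)],[(96,217),(514,199),(95,210),(97,225)])
print('rack',rk,e)
tn,e=fit([.53,0,0],[(.045,.05,.104),(.045,-.05,.104),(-.045,-.05,.104),(-.045,.05,.104)],[(319,261),(441,273),(431,383),(306,367)])
print('tin',tn,e)
for n,l in dict(bayL=(.025,.05,.04),bayLb=(.145,.05,.06),bayRb=(.145,-.105,.06),bayR=(.025,-.105,.04),post=(-.012,.063,.087)).items():
    q=pix('top1',T(rk,l)); print(n,((q-[190,125])*[3.4,3.3]).round())
c,s=np.cos(rk[2]),np.sin(rk[2]); Ri=np.array([[c,s],[-s,c]])
print('tin in rack',Ri@(tn[:2]-rk[:2]),tn[2]-rk[2])
for n,l in [('bar y.15',(0,.15,.08)),('bay',(.085,-.0275,0)),('pivot',(0,-.165,.095))]: print(n,T(rk,l))
for n,(u,v,z) in dict(jar=(120,104,.1),can=(590,116,.11),mug=(647,292,.085),pinkL=(207,470,.1),pinkR=(530,478,.1)).items():
    w=world('top1',*cr(u,v),z); print(n,w.round(3),'rack',(Ri@(w[:2]-rk[:2])).round(3))
print('bottle',world('top1',168,139,.2))
E
```

```text
rack [0.63338104 0.03366302 0.01537905] [[-0.5, 0.1], [1.6, -0.1], [-0.3, -0.6], [-0.8, 0.5]]
tin [ 0.53635152 -0.01007006 -0.1436809 ] [[-0.2, -0.1], [0.3, 0.3], [-0.0, -0.4], [-0.1, 0.2]]
bayL [256. 198.]
bayLb [250.  60.]
bayRb [431.  52.]
bayR [438. 190.]
post [240. 229.]
tin in rack [-0.09769058 -0.04223574] -0.1590599521888634
bar y.15 [0.63107427 0.18364528 0.08      ]
bay [0.71879389 0.00747344 0.        ]
pivot [ 0.63591848 -0.13131747  0.095     ]
jar [0.729 0.192 0.1  ] rack [0.098 0.157]
can [ 0.703 -0.192  0.11 ] rack [ 0.067 -0.226]
mug [ 0.557 -0.233  0.085] rack [-0.081 -0.265]
pinkL [0.418 0.126 0.1  ] rack [-0.214  0.096]
pinkR [ 0.405 -0.128  0.1  ] rack [-0.231 -0.158]
bottle [0.75177536 0.33032712 0.2       ]
```

Request:
send_rows([
  [0,0.053,0.11,0.02,0.157],
  [0,0.106,0.22,0.04,0.314],
  [0,0.16,0.33,0.04,0.471],
  [0,0.213,0.44,0.04,0.628],
  [0,0.266,0.55,0.04,0.785],
])

```text
t: 0.72
ee_pos: [0.3674, -0.3562, 0.2424]
eef_rot: [0.927, 0.374, -0.0, -0.0]
contact_force: [0.8, 0.4, -0.5]
grip_width: 0.0475
grasp_force: 0.0
```

Request:
send_rows([
  [0,0.053,0.11,0,0.157],
  [0,0.106,0.22,0,0.314],
  [0,0.16,0.33,0,0.471],
  [0,0.213,0.44,0,0.628],
  [0,0.266,0.55,0,0.785],
])

```text
t: 1.35
ee_pos: [0.5002, -0.0816, 0.2425]
eef_rot: [0.831, 0.556, -0.0, 0.0]
contact_force: [1.4, -0.6, 0.1]
grip_width: 0.0434
grasp_force: 0.0
```

Request:
send_rows([
  [0,0.053,0.11,0,0.157],
  [0,0.106,0.22,0,0.314],
  [0,0.16,0.33,0,0.471],
  [0,0.213,0.44,0,0.628],
  [0,0.266,0.55,0,0.785],
])

```text
t: 1.98
ee_pos: [0.6336, 0.1931, 0.242]
eef_rot: [0.701, 0.713, -0.0, 0.0]
contact_force: [1.2, -0.8, -0.0]
grip_width: 0.0437
grasp_force: 0.0
```

Run:
```python
from h import *
snap('wrist','w1'); o=sensors.observe(); print(o['t'],o['ee_pos'],o['eef_rot'],o['joints'])
rk=[.63338,.03366,.01538]
print(pix('w1',T(rk,(0,.18,.103))),pix('w1',T(rk,(0,.0,.103))))
```

```text
2.025 [0.63419718 0.20343572 0.24162966] [ 0.69671003  0.71733706  0.00366837 -0.00303591] [ 0.06843398  0.51732343 -0.65078761  1.50926505  0.31644651  1.21845131
 -0.59789879]
[279.28545506 175.00518237] [279.21480881 321.53225505]
```

View pics/w1.png

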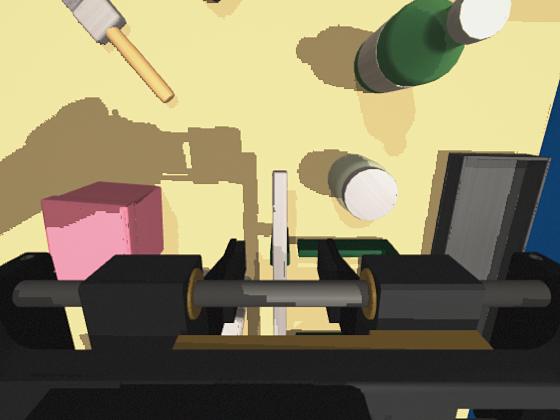

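The wrist view shows the bar's free end at (280,172), where I predicted (279,175), and centred between the fingers. Next I'll lower onto the bar.

Request:
send_rows([
  [0,0,0,-0.08,0],
  [0,0,0,-0.16,0],
  [0,0,0,-0.24,0],
  [0,0,0,-0.3,0],
  [0,0,0,-0.33,0],
])

```text
t: 2.65
ee_pos: [0.6317, 0.1909, 0.0753]
eef_rot: [0.702, 0.713, -0.002, -0.001]
contact_force: [-0.0, 0.0, 0.2]
grip_width: 0.0435
grasp_force: 0.0
```

Run:
```python
from h import *
o=sensors.observe(); print(o['t'],o['ee_pos'],o['eef_rot'],o['contact_force'])
snap('wrist','w2')
```

```text
2.65 [0.63172386 0.19090519 0.07529967] [ 0.70150096  0.71266644 -0.00155818 -0.00072353] [-0.00612257  0.00569926  0.2465932 ]
```

View pics/w2.png

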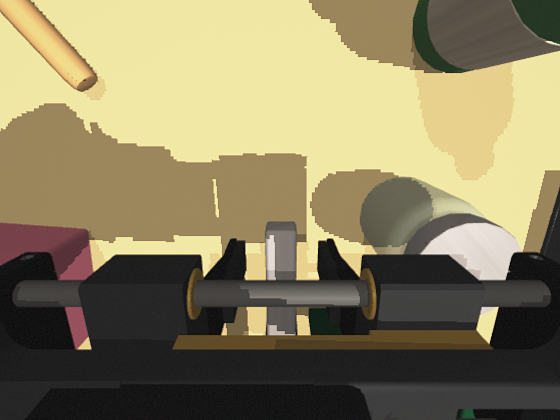

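The bar sits centred between the fingers, with its tip at (280,225). I'll close on it.

Request:
send_rows([
  [1,0,0,0,0],
  [1,0,0,0,0],
  [1,0,0,0,0],
  [1,0,0,0,0],
  [1,0,0,0.01,0],
])

```text
t: 3.32
ee_pos: [0.6315, 0.192, 0.0823]
eef_rot: [0.701, 0.713, -0.001, -0.001]
contact_force: [-3.1, 0.2, -0.6]
grip_width: 0.0158
grasp_force: 30.0
```

Run:
```python
from h import *
o=sensors.observe(); p=o['ee_pos']; y0=p[1]; r=y0+.1313; print(p,r)
for th in np.arange(.1,1.31,.1): print(round(th,1),'dy,dz units',round(r*(np.cos(th)-1)/.5,3),round(r*np.sin(th)/.5,3),'dx',round(-.01538*r*(np.cos(th)-1)/.5,4))
```

```text
[0.63151001 0.1920144  0.0822661 ] 0.32331439689532
0.1 dy,dz units -0.003 0.065 dx 0.0
0.2 dy,dz units -0.013 0.128 dx 0.0002
0.3 dy,dz units -0.029 0.191 dx 0.0004
0.4 dy,dz units -0.051 0.252 dx 0.0008
0.5 dy,dz units -0.079 0.31 dx 0.0012
0.6 dy,dz units -0.113 0.365 dx 0.0017
0.7 dy,dz units -0.152 0.417 dx 0.0023
0.8 dy,dz units -0.196 0.464 dx 0.003
0.9 dy,dz units -0.245 0.507 dx 0.0038
1.0 dy,dz units -0.297 0.544 dx 0.0046
1.1 dy,dz units -0.353 0.576 dx 0.0054
1.2 dy,dz units -0.412 0.603 dx 0.0063
1.3 dy,dz units -0.474 0.623 dx 0.0073
```

Request:
send_rows([
  [1,0,-0.003,0.055,0],
  [1,0,-0.013,0.118,0],
  [1,0,-0.029,0.181,0],
  [1,0.001,-0.051,0.242,0],
  [1,0.001,-0.079,0.3,0],
])

```text
t: 3.95
ee_pos: [0.6321, 0.1519, 0.233]
eef_rot: [0.701, 0.713, -0.001, -0.001]
contact_force: [-2.8, -1.8, -2.5]
grip_width: 0.0155
grasp_force: 30.0
```

Request:
send_rows([
  [1,0,-0.034,0.055,0],
  [1,0.001,-0.073,0.107,0],
  [1,0.002,-0.117,0.154,0],
  [1,0.003,-0.166,0.197,0],
  [1,0.003,-0.218,0.234,0],
])

```text
t: 4.58
ee_pos: [0.6339, 0.0418, 0.3494]
eef_rot: [0.701, 0.713, -0.001, -0.0]
contact_force: [-1.0, -1.9, -6.0]
grip_width: 0.0152
grasp_force: 30.0
```

Request:
send_rows([
  [1,0.001,-0.056,0.032,0],
  [1,0.001,-0.056,0.032,0],
])

```text
t: 4.82
ee_pos: [0.6345, 0.0115, 0.3661]
eef_rot: [0.703, 0.711, -0.002, 0.0]
contact_force: [-4.9, -1.1, -2.1]
grip_width: 0.0158
grasp_force: 30.0
```

Run:
```python
from h import *
snap('scene','s2'); o=sensors.observe(); p=o['ee_pos']; print(o['t'],p,o['contact_force'],np.arctan2(p[2]+.019-.095,p[1]+.1313), np.hypot(p[2]+.019-.095,p[1]+.1313))
```

```text
4.875 [0.63449174 0.01250936 0.36568653] [-4.18038691 -2.3252764  -0.67930227] 1.1100080459778157 0.3234183341261877
```

View pics/s2.png

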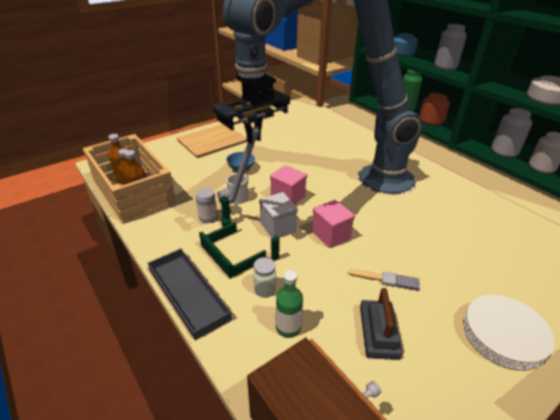

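The bar is held at about 1.1 rad, with the gripper at (250,105). Everything else is standing where it was. I'll release it.

Request:
send_rows([
  [-0.2,0,0,0,0],
  [-0.2,0,0,0,0],
  [-0.2,0,0,0,0],
  [-0.2,0,0,0,0],
  [-0.2,0,0,0,0],
])

```text
t: 5.5
ee_pos: [0.6355, 0.0155, 0.3656]
eef_rot: [0.701, 0.713, 0.0, 0.0]
contact_force: [-0.1, 0.1, 0.2]
grip_width: 0.0506
grasp_force: 0.0
```

Request:
send_rows([
  [-0.2,0,0,0,0],
  [-0.2,0,0,0,0],
  [-0.2,0,0,0,0],
  [-0.2,0,0,0,0],
])

```text
t: 6.0
ee_pos: [0.6354, 0.0153, 0.3656]
eef_rot: [0.701, 0.713, 0.0, 0.0]
contact_force: [0.1, 0.1, 0.8]
grip_width: 0.0521
grasp_force: 0.0
```

Run:
```python
from h import *
snap('top','t2'); snap('scene','s3'); a=cv2.imread('pics/t2.png')[60:340,170:450];b=cv2.imread('pics/s3.png')[60:340,150:430]
cv2.imwrite('pics/c2.png',cv2.resize(np.hstack([a,b]),(800,400),interpolation=cv2.INTER_CUBIC)); print(sensors.observe()['t'])
```

```text
6.1
```

View pics/c2.png

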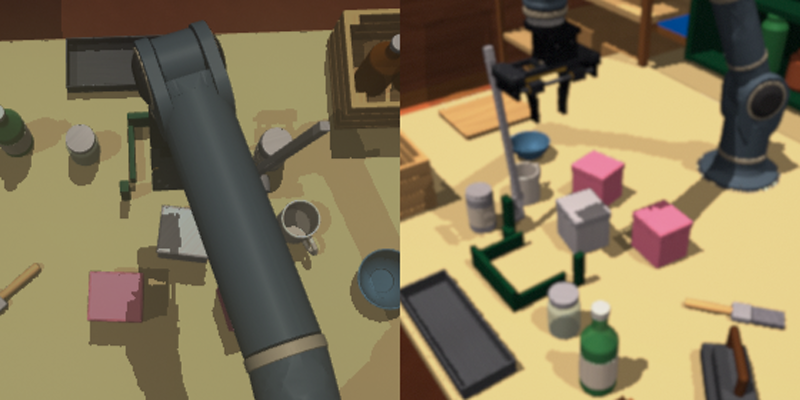

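The bar has swung over to its stop and stays raised, leaning right at about (505,130) in the right-hand panel. The tin hasn't moved. Next I'll turn the gripper by 90° and go behind the tin.

Request:
send_rows([
  [-0.15,-0.09,-0.01,0,0],
  [-0.15,-0.18,-0.02,0,0.25],
  [-0.15,-0.27,-0.03,0,0.5],
  [-0.15,-0.34,-0.04,-0.03,0.75],
  [-0.15,-0.38,-0.051,-0.06,1.0],
])

```text
t: 6.72
ee_pos: [0.4439, -0.0102, 0.3356]
eef_rot: [0.491, 0.871, -0.0, 0.001]
contact_force: [0.7, -0.6, -0.3]
grip_width: 0.05
grasp_force: 0.0
```

Request:
send_rows([
  [-0.15,0,0,-0.05,0.33],
  [-0.15,0,0,-0.1,0.66],
  [-0.15,0,0,-0.15,1.0],
])

```text
t: 7.1
ee_pos: [0.4454, -0.0102, 0.2601]
eef_rot: [0.248, 0.969, -0.0, 0.001]
contact_force: [-0.1, 0.4, -0.5]
grip_width: 0.05
grasp_force: 0.0
```

Request:
send_rows([
  [-0.15,0,0,0,0.33],
  [-0.15,0,0,0,0.66],
  [-0.15,0,0,0,1.0],
  [-0.15,0,0,0,1.0],
])

```text
t: 7.6
ee_pos: [0.4455, -0.0102, 0.2607]
eef_rot: [-0.007, 1.0, 0.0, 0.0]
contact_force: [-0.5, -0.4, -0.1]
grip_width: 0.05
grasp_force: 0.0
```

Run:
```python
from h import *
snap('wrist','w3'); o=sensors.observe(); print(o['t'],o['ee_pos'],o['eef_rot'],o['joints'].round(2),o['grip_width'])
```

```text
7.65 [ 0.44544885 -0.0101999   0.26069893] [-6.47028644e-03  9.99979060e-01  1.34033197e-05  1.19652179e-04] [ 0.69  0.12 -0.81  1.96  0.09  1.1   1.42] 0.05003239525952308
```

View pics/w3.png

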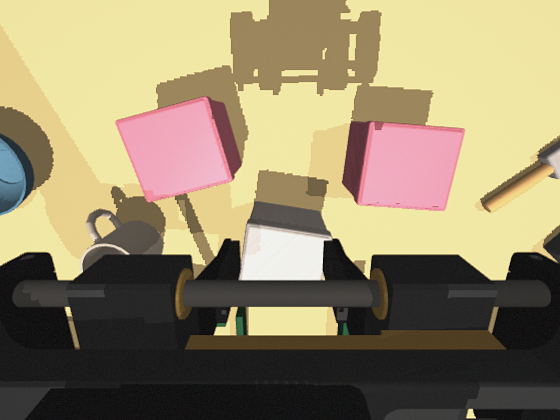

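The wrist view shows the tin's front edge at about (288,215). The gap between the pink boxes, roughly (240–350, 150), is clear for the fingers. I'll go down.

Request:
send_rows([
  [-0.15,0,0,-0.1,0],
  [-0.15,0,0,-0.2,0],
  [-0.15,0,0,-0.3,0],
  [-0.15,0,0,-0.38,0],
  [-0.15,0,0,-0.415,0],
])

```text
t: 8.28
ee_pos: [0.4443, -0.0102, 0.0513]
eef_rot: [-0.007, 1.0, 0.0, -0.002]
contact_force: [-0.7, 0.2, 0.3]
grip_width: 0.05
grasp_force: 0.0
```

Request:
send_rows([
  [-0.15,0.02,0,0,0],
  [-0.15,0.04,0,0,0],
  [-0.15,0.055,0,0,0],
  [-0.15,0.065,0,0,0],
  [-0.15,0.075,0,0,0],
])

```text
t: 8.9
ee_pos: [0.4825, -0.0108, 0.0531]
eef_rot: [-0.008, 1.0, -0.0, -0.001]
contact_force: [-3.9, -0.8, 0.8]
grip_width: 0.0505
grasp_force: 1.1
```

Request:
send_rows([
  [-0.15,0.014,0.001,0,0],
  [-0.15,0.028,0.002,0,0],
  [-0.15,0.042,0.002,0,0],
  [-0.15,0.056,0.003,0,0],
  [-0.15,0.07,0.004,0,0],
])

```text
t: 9.52
ee_pos: [0.5183, -0.0079, 0.053]
eef_rot: [-0.008, 1.0, 0.0, -0.0]
contact_force: [-3.6, -0.3, 1.1]
grip_width: 0.0499
grasp_force: 1.7
```

Request:
send_rows([
  [-0.15,0.014,0.001,0,0],
  [-0.15,0.028,0.002,0,0],
  [-0.15,0.042,0.002,0,0],
  [-0.15,0.056,0.003,0,0],
  [-0.15,0.07,0.004,0,0],
])

```text
t: 10.15
ee_pos: [0.5534, -0.0062, 0.053]
eef_rot: [-0.008, 1.0, 0.0, -0.0]
contact_force: [-3.6, -0.6, 0.8]
grip_width: 0.05
grasp_force: 1.6
```

Run:
```python
from h import *
snap('scene','s4'); a=cv2.imread('pics/s4.png')[100:320,150:430]
cv2.imwrite('pics/s4c.png',cv2.resize(a,(760,597),interpolation=cv2.INTER_CUBIC)); print(sensors.observe()['ee_pos'])
rk=[.63338,.03366,.01538]
for l in [(.0,.05,.0),(.025,-.105,.04),(.025,.05,.04)]: print(((pix('s4',T(rk,l))-[150,100])*2.714).round())
```

```text
[ 0.55471777 -0.00605723  0.0531824 ]
[325. 417.]
[233. 330.]
[307. 400.]
```

View pics/s4c.png

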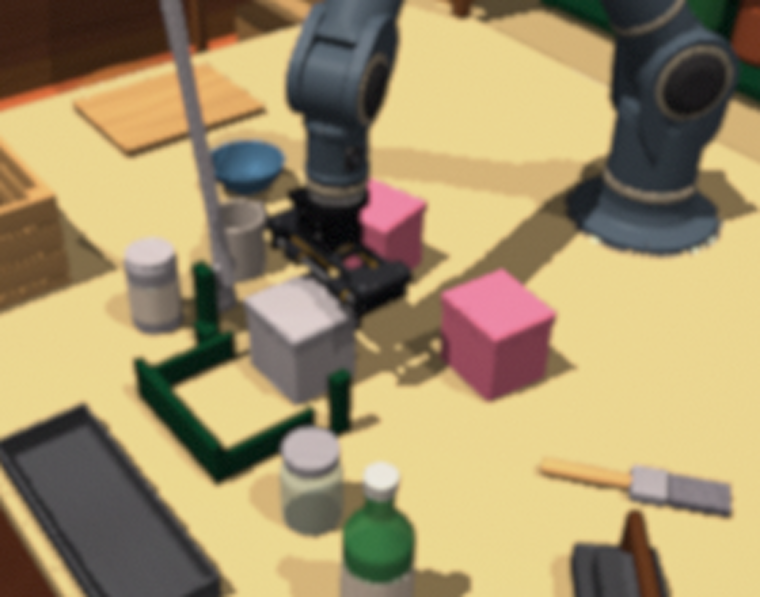

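The tin is now square to the rack and lined up with the opening, with its top at (300,308). The bar is still up. I'll keep pushing.

Request:
send_rows([
  [-0.15,0.014,0.001,0,0],
  [-0.15,0.028,0.002,0,0],
  [-0.15,0.042,0.002,0,0],
  [-0.15,0.056,0.003,0,0],
  [-0.15,0.07,0.004,0,0],
])

```text
t: 10.82
ee_pos: [0.5883, -0.0042, 0.0531]
eef_rot: [-0.008, 1.0, 0.0, -0.0]
contact_force: [-3.1, -0.8, 1.8]
grip_width: 0.05
grasp_force: 1.8
```

Request:
send_rows([
  [-0.15,0.014,0.001,0,0],
  [-0.15,0.028,0.001,0,0],
  [-0.15,0.042,0.002,0,0],
  [-0.15,0.056,0.002,0,0],
  [-0.15,0.07,0.002,0,0],
])

```text
t: 11.45
ee_pos: [0.6234, -0.0031, 0.0531]
eef_rot: [-0.008, 1.0, 0.0, -0.0]
contact_force: [-3.9, -1.0, 0.9]
grip_width: 0.0499
grasp_force: 1.8
```

Request:
send_rows([
  [-0.15,0.013,0,0,0],
  [-0.15,0.026,0,0,0],
  [-0.15,0.039,0,0,0],
  [-0.15,0.05,0.0,0,0],
  [-0.15,0.055,0,0,0],
])

```text
t: 12.08
ee_pos: [0.6507, -0.0032, 0.0531]
eef_rot: [-0.008, 1.0, 0.0, -0.0]
contact_force: [-4.3, -0.3, 1.6]
grip_width: 0.0502
grasp_force: 2.1
```

Request:
send_rows([
  [-0.15,-0.02,0,0,0],
  [-0.15,-0.06,0,0,0],
  [-0.15,-0.12,0,0,0],
  [-0.15,-0.2,0,0,0],
  [-0.15,-0.3,0,0,0],
])

```text
t: 12.7
ee_pos: [0.5003, -0.003, 0.0535]
eef_rot: [-0.008, 1.0, 0.0, 0.002]
contact_force: [-0.0, -1.2, -0.1]
grip_width: 0.0502
grasp_force: 0.0
```

Request:
send_rows([
  [-0.15,0,0,0.08,0],
  [-0.15,0,0,0.2,0],
  [-0.15,-0.02,0,0.32,0],
  [-0.15,-0.05,0,0.4,0],
  [-0.15,-0.05,0,0.4,0],
])

```text
t: 13.32
ee_pos: [0.4769, -0.0029, 0.2565]
eef_rot: [-0.008, 1.0, -0.001, 0.004]
contact_force: [0.1, -0.6, -0.4]
grip_width: 0.0497
grasp_force: 0.0
```

Run:
```python
from h import *
snap('scene','s5'); snap('top','t5'); a=cv2.imread('pics/s5.png')[100:320,150:430];b=cv2.imread('pics/t5.png')[110:330,190:400]
cv2.imwrite('pics/c5.png',np.hstack([cv2.resize(a,(400,314),interpolation=cv2.INTER_CUBIC),cv2.resize(b,(400,314),interpolation=cv2.INTER_CUBIC)]))
o=sensors.observe(); print(o['t'],o['ee_pos'],o['contact_force'])
rk=[.63338,.03366,.01538]
for l in [(.008,.05,.0),(.008,-.105,0),(.008,.05,.104),(.008,-.105,.104)]: print(((pix('s5',T(rk,l))-[150,100])*[400/280,314/220]).round(),((pix('t5',T(rk,l))-[190,110])*[400/210,314/220]+[400,0]).round())
```

```text
13.425 [ 0.47535629 -0.00355427  0.25310832] [-0.31935872  0.35993219 -0.42301196]
[168. 221.] [545. 119.]
[130. 184.] [644. 116.]
[168. 185.] [542. 108.]
[127. 149.] [649. 105.]
```

View pics/c5.png

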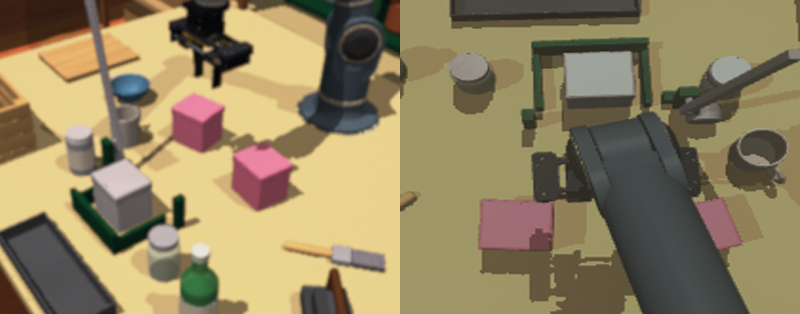

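The tin stands square in the bay, with its front edge at row 96 against about row 107 for the 8 mm limit line, so roughly 20 mm clear. The bar is raised and the arm is clear of everything, so I'm handing in.

```bash
python3 -c "
from plant import workorder; print(workorder.job_done())"
```

```text
the job is handed in; nothing more can be done
None
```

I handed the job in at about 13.4 s: the bar stays raised by itself, the tin stands square in the bay with its front edge about 29 mm behind the bar's line, and everything else looks untouched; I gripped the bar's end to lift it instead of pushing, and the hand-in returned no verdict.

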